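Back off the lock ring of the sauce filler

TASK

Unlock the sauce filler for cleaning with a fingertip: roll the big knurled lock ring loose, counter-clockwise seen from above, until its white line has come round to the red pointer for the second time, and leave the line there. Then push the red release tab all the way along its track, to your left, against its end lug; do not shift the tab before the ring is loose. Do not lift or move the things standing around it.

Things in the scene. Friction and masses are not known exactly. Their poses are not given: they have to be found in the camera images.
- filler: sauce filler fixed to the table, yaw varies by up to 0.45 rad: steel base plate (own x -125 to +80 mm, y -75 to +75, 10 mm thick) with a drum of radius up to 47 mm that carries the lock ring. Origin on the ring's axis at the table surface; own -x points roughly to the robot, +y to the left, z up. An outlet pipe leaves along +x to 110 mm
- ring_center (a point): point on the ring's axis at half height of its knurled rim, z 48 mm; the ring is black, 100 mm in diameter, rim from z 36 to 60 mm; axes as the filler's. Nothing of the filler beside the ring stands higher than 35 mm, so a fingertip held at z 40 to 45 mm can go all round it; below, the drum is narrower than the ring
- line_end (a point): outer end of the white line on the ring's top edge, 50 mm from the axis, z 60 mm; turns with the ring. The line also runs down the rim
- lock_ring (a joint): turn of the lock ring, rad, growing as it loosens (counter-clockwise from above); line at the pointer at 0, 6.28, 12.57; starts between 0.9 and 4.4, so the second meeting is at 12.57. Held by friction only (0.05 N m, 1 N along the rim), stays where left, does not rise, has room up to 18. A fingertip pressed on the rim with about 5 N carries it along by friction
- tab_top (a point): centre of the top of the red release tab: 20 mm (filler x) by 14 mm (filler y), z 12 to 30 mm; 95 mm from the ring axis along the filler's own -x. Beside it the base plate's top is at z 12 mm, with 30 mm and more free to its right
- release_slide (a joint): travel of the tab along the filler's +y (left), m: starts between 0 and 0.010, fully home against the end lug at 0.040; friction about 2.5 N, stays where it is left
- pepper_shaker: loose steel pepper shaker, 47 mm across, 66 mm high, origin at its underside; bystander, left of the filler
- dip_cup_3: loose steel dip cup, 69 mm across, 36 mm high, origin at its underside; bystander, right of the filler
- sharpening_stone: loose two-layer whetstone 44 x 120 x 26 mm, origin at its underside; bystander, behind the filler
- pointer_tip (a point): tip of the fixed red pointer line on top of the hub in the ring's middle (hub radius 28 mm, top z 64 mm, screw head to 68 mm), 26 mm from the axis along the filler's own -x, towards the release tab

How it is judged:
On the way, in this order (a step that is already met when the one before it is completed fails the run):
1. the ring's line has come to the pointer once (value of joint lock_ring above 6 rad), for 0.2 s.
2. the line is at the pointer for the second time, tab not yet shifted (value of joint lock_ring between 12.22 and 12.92 rad and distance of tab_top from where it was at the start of the episode below 0.006 m), for 0.2 s.
3. the release tab is fully home (value of joint release_slide above 0.0365 m), for 0.2 s.
At the end, for the whole second after the job is handed in: the ring's line rests within 0.35 rad (20 degrees) of the pointer at its second meeting (joint 12.57), the tab is within 3.5 mm of its end stop, and the shaker, cup and stone are upright within 20 mm of where they stood (value of joint lock_ring between 12.22 and 12.92 rad and value of joint release_slide above 0.0365 m and distance of each of pepper_shaker, dip_cup_3, sharpening_stone from where it was at the start of the episode below 0.02 m and angle between each of pepper_shaker, dip_cup_3, sharpening_stone's own z axis and vertical below 0.2 rad); the robot touches nothing.
It fails at once if the release tab is shifted by more than 6 mm before the ring is loose (distance of tab_top from where it was at the start of the episode above 0.006 m and value of joint lock_ring below 12.1 rad).
It fails at once if the pepper shaker is knocked, carried or lifted (distance of pepper_shaker from where it was at the start of the episode above 0.02 m).
It fails at once if the dip cup is knocked, carried or lifted (distance of dip_cup_3 from where it was at the start of the episode above 0.02 m).
It fails at once if the sharpening stone is knocked, carried or lifted (distance of sharpening_stone from where it was at the start of the episode above 0.02 m).
It also fails if it takes over 64 s, if anything falls off the work surface, if the arm or the gripper's body presses on something with over 40 N, if the wrist force passes 120 N, or if a joint passes its speed limit or range.

ROBOT

A 7-joint arm with a two-finger parallel gripper is mounted at the origin on a cart in front of the work surface, level with it; the furniture and walls round the work are solid. World frame = base frame: x ahead of the robot, y to its left, z up, the work surface at z = 0. Lengths are in m, angles in rad, forces in N, time in s.
With the tool pointing down it reaches from about 0.4 to 0.875 m from the base axis. Payload 19.3 kg.
Tool frame: the origin (TCP) lies between the finger pads; the fingertips stand 17 mm ahead of it and the grasp point (between the pads) lies 2 mm behind it (bot.finger_overhang is the distance from the TCP to the fingertips, in m); z points along the fingers, y is the line along which they close (so a half turn about z gives the same grasp; the last joint's range is limited). The gripper opens to 85 mm and grips with 20 to 120 N. Pads are 22 mm wide; open, the fingers measure 114 mm over their backs; the gripper's body (76 mm by 85 mm) begins 54 mm behind the grasp point. The pads swing forward as they close: fully open they stand 13 mm farther back than shut.
Start: joints at [1.088, 0.521, -0.036, 1.599, 0.021, 1.021, -0.113], TCP at [0.251, -0.573, 0.248] pointing down, gripper open.
Joint ranges: [-2.91, 2.91], [-0.3, 2.13], [-1.5, 1.42], [0.17, 2.43], [-1.26, 4.41], [0.16, 1.93], [-2.52, 2.52]. Speed limits (rad/s): [1.89, 1.89, 2.39, 2.39, 3.01, 3.01, 3.01].

INTERFACE

Orientations are given as [roll, pitch, yaw] about the fixed x, y, z axes, in that order (R = Rz(yaw) Ry(pitch) Rx(roll)).
In Python, from workcell import observe, grab_frame, bot gives the robot as it stands.
- The arm moves only by the shell command python3 -m crank 'ROWS' [FORCE]. ROWS is a JSON object of lists of equal length, an entry for each row: "linear": the shift along the world's x, y, z each as a share of 0.25 m, from -1 to 1, a list of three; "delta_rot": the turn, a rotation vector about the world's x, y, z each as a share of 30 degrees, from -1 to 1, a list of three; "fingers": the opening, from -1 (shut) to 1 (fully open). In form: {"linear": [[dx, dy, dz], ...], "delta_rot": [[rx, ry, rz], ...], "fingers": [fingers, ...]}. A call has 1 to 5 rows; each row is the pose to reach, as a shift and turn from the pose commanded when the call began; what a row does not reach only later rows make up. A row lasts 1/10 s, in which the tool goes at most 50 mm and 8.59 degrees, less where a joint would pass 70% of its speed; a pose out of reach is approached as far as the arm can. A call with a number of a shift or a turn outside -1 to 1 is refused whole. A call with a gripper value outside its range is refused whole. The fingers move at their own pace and stop on an object; FORCE is the grip in N (left out, the last holds). Time passes only in rows, so rows that repeat a pose let the fingers close. It gives the time, the measured TCP pose, the force, the opening and the grip force at its end, in the units of the state.
- observe(): the state, without advancing time (a new reading comes with each control period).
- grab_frame(name): name is "scene" or "side" or "wrist"; returns a dict with "image" (384x512x3 uint8, red, green, blue), "mtx" (3x3 intrinsics, pixels), "xyz" and "orientation" of the camera in the world. Camera axes: x right, y down, z forward; pixel columns grow to the right and rows downward; lengths in m; the calibration is good to about 2 mm. A picture is of the moment at which its call begins. There is no depth.
- bot.job_done(): hands the job in; it is judged then, once.
The state is a dict: "clock": time; "qpos": joint angles; "qd": joint speeds; "joint_efforts": joint torques, N m; "position": TCP position; "tool_rot": TCP orientation; "force": force on the tool from outside, world axes, zero at the start; "moment": the same for the moment, N m; "grip_width": finger opening in m; "finger_force": force on a finger pad.
Only numpy, scipy, OpenCV 4.12 (cv2) and the standard library are available. Lean on these libraries where they do the work, as an engineer would, in place of code of your own. Each camera call takes 0.05 s, during which the arm holds its last target. There are 200 camera calls.

## Working session

There is one attempt and no reset: what is moved stays moved. The work goes in short steps, Python scripts to look and compute and a shell command to move; the robot and the scene stay as the last step left them, time stands still between calls to the robot, and variables do not carry over. Pictures are saved under pics/ and viewed, at most 10 in all, crops included, and the job is handed in when it is done.

```bash
mkdir -p pics; ls
python3 - <<'E'
from workcell import observe, grab_frame, bot
import cv2
s=observe();print({k:s[k] for k in("clock","position","tool_rot","force","grip_width")},bot.finger_overhang)
for n in("scene","side"):
    f=grab_frame(n);cv2.imwrite(f"pics/{n}0.png",f["image"][:,:,::-1]);print(n,f["mtx"],f["xyz"],f["orientation"])
E
```

```text
pics
{'clock': 0.0, 'position': array([ 0.25055174, -0.57222945,  0.24773083]), 'tool_rot': array([-3.14044689e+00,  1.09875365e-04,  4.12732388e-01]), 'force': array([-0.25317131,  0.40586661,  0.20604672]), 'grip_width': 0.08531750339680134} 0.017
scene [[418.7390571    0.         255.84113677]
 [  0.         418.7390571  183.66609337]
 [  0.           0.           1.        ]] [ 0.06331309 -0.48487395  0.48044986] [-2.04086159  0.02400935 -0.87299707]
side [[400.51706653   0.         256.91323663]
 [  0.         400.51706653 195.12398684]
 [  0.           0.           1.        ]] [0.23080336 0.67797549 0.46219204] [-2.03328795e+00  1.83923372e-03 -2.59504899e+00]
```

View pics/scene0.png

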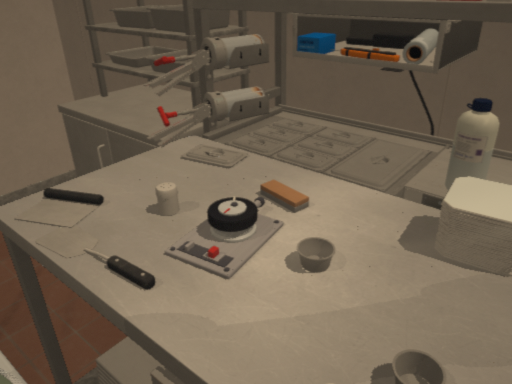

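View pics/side0.png

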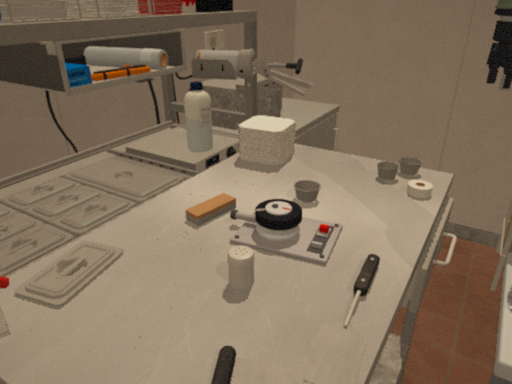

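Scene view: ring at about (233,213), tab (214,252), shaker (167,199), cup (315,254), stone (285,194). Side view: ring (278,214), tab (324,229), shaker (241,266). I'll zoom in on both.

```bash
cat > h.py <<'E'
import numpy as np, cv2
from scipy.spatial.transform import Rotation as R
from workcell import observe, grab_frame, bot
def pix2(f,uv,z):
    d=R.from_euler("xyz",f["orientation"]).as_matrix()@np.linalg.inv(f["mtx"])@[uv[0],uv[1],1]
    return np.array(f["xyz"])+d*(z-f["xyz"][2])/d[2]
def proj(f,P):
    p=R.from_euler("xyz",f["orientation"]).as_matrix().T@(np.array(P)-f["xyz"]); p=f["mtx"]@p; return p[:2]/p[2]
def red(f,box):
    x0,y0,x1,y1=box; h=cv2.cvtColor(f["image"],cv2.COLOR_RGB2HSV)[y0:y1,x0:x1].astype(int)
    m=((h[...,0]<8)|(h[...,0]>172))&(h[...,1]>150)&(h[...,2]>70)
    n,l,st,c=cv2.connectedComponentsWithStats(m.astype(np.uint8)); 
    return [(c[i]+[x0,y0],st[i,4]) for i in range(1,n) if st[i,4]>4]
E
python3 - <<'E'
from h import *
S=grab_frame("scene");D=grab_frame("side")
a=cv2.resize(S["image"][180:280,160:260],(600,600)[::1],interpolation=cv2.INTER_CUBIC)[:,:]
b=cv2.resize(D["image"][185:265,225:345],(600,400),interpolation=cv2.INTER_CUBIC)
a=cv2.resize(a,(400,400));b=cv2.resize(D["image"][185:285,245:345],(400,400),interpolation=cv2.INTER_CUBIC)
cv2.imwrite("pics/z1.png",np.hstack([a,b])[:,:,::-1])
for f,box in((S,(180,190,260,280)),(D,(245,190,350,260))):
    for c,n in red(f,box): print(c,n,"z21",pix2(f,c,.021),"z64",pix2(f,c,.064))
print("ring",pix2(S,(233,211),.06),pix2(D,(278,210),.06))
for n,f,uv in(("shaker",S,(167,212)),("shaker",D,(240,287)),("cup",S,(316,267)),("cup",D,(306,199)),("stone",S,(285,197)),("stone",D,(212,211))): print(n,pix2(f,uv,.0))
E
```

```text
[213.12903226 251.48387097] 93 z21 [ 0.48992059 -0.00988093  0.021     ] z64 [ 0.44999431 -0.05433561  0.064     ]
[323.64383562 228.20547945] 73 z21 [ 0.48891971 -0.0165193   0.021     ] z64 [0.46376286 0.0511684  0.064     ]
ring [0.57276029 0.01423152 0.06      ] [0.57661597 0.02599999 0.06      ]
shaker [0.55079447 0.20087942 0.        ]
shaker [0.54941668 0.213536   0.        ]
cup [ 0.59153159 -0.16909258  0.        ]
cup [ 0.59532598 -0.15908027  0.        ]
stone [0.7691644 0.031615  0.       ]
stone [0.76120968 0.01487862 0.        ]
```

View pics/z1.png

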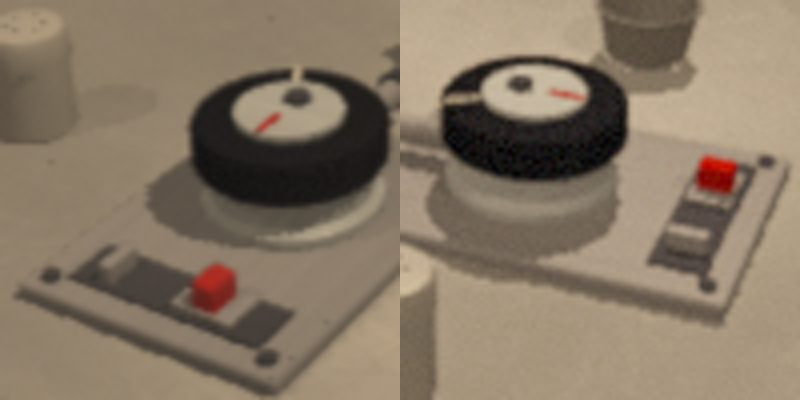

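The crops show the plate corners, hub, pointer and white line (on the far side) clearly. I'll fit the filler pose to these points.

Run:
```python
from h import *
from scipy.optimize import least_squares
S=grab_frame("scene");D=grab_frame("side")
s=lambda x,y:(160+x/4,180+y/4); d=lambda x,y:(245+(x-400)/4,185+y/4)
# left corner (-125,+75), right (-125,-75)
obs=[(S,s(18,290),(-.125,.075,.008)),(S,s(275,392),(-.125,-.075,.008)),(S,s(290,110),(0,0,.064)),
(D,d(722,322),(-.125,.075,.008)),(D,d(789,168),(-.125,-.075,.008)),(D,d(535,92),(0,0,.064))]
tab=[(S,(213.1,251.5)),(D,(323.6,228.2))]
def W(p,q): c,n=np.cos(p[2]),np.sin(p[2]); return np.array([p[0]+c*q[0]-n*q[1],p[1]+n*q[0]+c*q[1],q[2]])
fun=lambda p:np.concatenate([proj(f,W(p,q))-uv for f,uv,q in obs]+[proj(f,W(p,(-.095,p[3],.022)))-uv for f,uv in tab])
r=least_squares(fun,[.575,.02,0,0],loss="soft_l1");p=r.x
print(p,np.degrees(p[2]),fun(p).reshape(-1,2).round(1).tolist())
ct=W(p,(0,0,0))
for f,uv in((S,s(297,70)),(D,d(445,99))):
    v=pix2(f,uv,.06)-ct; a=np.arctan2(v[1],v[0])-p[2]; print("line r",np.hypot(*v[:2]),"joint",(a-np.pi)%(2*np.pi))
print("tab",W(p,(-.095,p[3],.03)))
np.save("p.npy",p)
```

```text
[ 0.5784141   0.02113207  0.14370515 -0.02035997] 8.233698616945295 [[-0.4, -1.0], [-0.2, -0.8], [-0.2, -0.5], [0.3, -3.0], [0.6, -1.9], [-0.3, -0.8], [0.0, 0.8], [0.1, 0.6]]
line r 0.04639524397150031 joint 3.661564921329963
line r 0.04670247748282527 joint 3.626882707847016
tab [ 0.48730912 -0.01262309  0.03      ]
```

Filler at (0.578, 0.021), yaw 0.144. The lock joint is at about 3.64, so roughly 512° to go. My plan is to shut the fingers and press the flat side face (tool x radial) on the rim. I'll sweep φ from -30° to 210° with the tool turning along, and repeat. First the approach.

```bash
python3 -m crank '{"linear":[[0.54,0.73,0],[0.54,0.73,0],[0.54,0.73,0],[0.54,0.73,0],[0.54,0.73,0]],"delta_rot":[[0,0,-0.9],[0,0,-0.9],[0,0,-0.9],[0,0,-0.9],[0,0,-0.9]],"fingers":[-1,-1,-1,-1,-1]}' 20
python3 -m crank '{"linear":[[0.54,0.73,0],[0.54,0.73,0],[0.54,0.73,0],[0.54,0.73,0],[0.54,0.73,0]],"delta_rot":[[0,0,-0.9],[0,0,-0.9],[0,0,-0.9],[0,0,-0.9],[0,0,-0.9]],"fingers":[-1,-1,-1,-1,-1]}'
python3 -m crank '{"linear":[[0.54,0.73,0],[0.54,0.73,0],[0.54,0.73,0],[0.54,0.73,0],[0.54,0.73,0]],"delta_rot":[[0,0,0],[0,0,0],[0,0,0],[0,0,0],[0,0,0]],"fingers":[-1,-1,-1,-1,-1]}'
python3 -c "
from h import *
s=observe();print(s['qpos'],s['position'],s['tool_rot'],s['clock'],s['force'])"
```

```text
clock: 0.8
position: [0.3878, -0.3869, 0.2484]
tool_rot: [-3.141, -0.001, -0.057]
force: [0.5, -0.7, 0.2]
grip_width: 0.0122
finger_force: 0.0
clock: 1.3
position: [0.5221, -0.2048, 0.2484]
tool_rot: [-3.141, -0.0, -0.531]
force: [0.5, 0.2, 0.1]
grip_width: -0.0004
finger_force: 0.0
clock: 1.8
position: [0.6573, -0.0204, 0.2479]
tool_rot: [-3.14, 0.001, -0.526]
force: [-0.6, -0.7, -0.1]
grip_width: 0.0002
finger_force: 0.0
[-0.08551641  0.57572429  0.04240755  1.50928644 -0.02823794  1.05689222
 -2.13282018] [ 0.65729316 -0.02038666  0.24790694] [-3.14018188e+00  5.92903141e-04 -5.25962287e-01] 1.8 [-0.59410315 -0.74163926 -0.10222219]
```

```bash
python3 -m crank '{"linear":[[-0.004,-0.014,-0.756],[-0.004,-0.014,-0.756],[-0.004,-0.014,-0.756],[-0.004,-0.014,-0.756],[-0.004,-0.014,-0.756]],"delta_rot":[[0,0,0],[0,0,0],[0,0,0],[0,0,0],[0,0,0]],"fingers":[-1,-1,-1,-1,-1]}'
python3 -m crank '{"linear":[[-0.045,0.026,0],[-0.09,0.052,0],[-0.09,0.052,0]],"delta_rot":[[0,0,0],[0,0,0],[0,0,0]],"fingers":[-1,-1,-1]}'
python3 -m crank '{"linear":[[-0.007,0.004,0],[-0.007,0.004,0]],"delta_rot":[[0,0,0],[0,0,0]],"fingers":[-1,-1]}'
python3 -m crank '{"linear":[[-0.007,0.004,0],[-0.007,0.004,0]],"delta_rot":[[0,0,0],[0,0,0]],"fingers":[-1,-1]}'
```

```text
clock: 2.3
position: [0.6516, -0.0284, 0.0543]
tool_rot: [3.137, 0.007, -0.53]
force: [-1.8, 0.6, -0.1]
grip_width: 0.0
finger_force: 0.0
clock: 2.6
position: [0.6323, -0.0145, 0.0615]
tool_rot: [-3.14, -0.001, -0.529]
force: [0.7, -0.0, 0.2]
grip_width: -0.0002
finger_force: 0.0
clock: 2.8
position: [0.6313, -0.0147, 0.0604]
tool_rot: [-3.141, -0.001, -0.53]
force: [0.1, -0.6, -0.1]
grip_width: -0.0
finger_force: 0.0
clock: 3.0
position: [0.6287, -0.0136, 0.0594]
tool_rot: [-3.142, -0.0, -0.53]
force: [0.1, 0.4, 0.3]
grip_width: 0.0002
finger_force: 0.0
```

```bash
for i in 1; do python3 -m crank '{"linear":[[-0.005,0.003,0],[-0.005,0.003,0]],"delta_rot":[[0,0,0],[0,0,0]],"fingers":[-1,-1]}'; done
python3 -m crank '{"linear":[[-0.005,0.003,0],[-0.005,0.003,0]],"delta_rot":[[0,0,0],[0,0,0]],"fingers":[-1,-1]}'
python3 -m crank '{"linear":[[-0.005,0.003,0],[-0.005,0.003,0]],"delta_rot":[[0,0,0],[0,0,0]],"fingers":[-1,-1]}'
```

```text
clock: 3.2
position: [0.6281, -0.0132, 0.0594]
tool_rot: [-3.141, -0.001, -0.53]
force: [3.7, -2.4, -1.0]
grip_width: 0.0
finger_force: 2.5
clock: 3.4
position: [0.6278, -0.0132, 0.0596]
tool_rot: [-3.141, -0.004, -0.531]
force: [11.0, -6.3, -6.3]
grip_width: -0.0001
finger_force: 6.4
clock: 3.6
position: [0.6275, -0.0132, 0.0597]
tool_rot: [-3.14, -0.006, -0.531]
force: [17.6, -9.3, -10.9]
grip_width: 0.0002
finger_force: 10.1
```

Contact is at a TCP radius of 60.4 mm, matching 50+11, with a stiffness of about 6 N/mm. Next, the arc rows.

```bash
python3 - <<'E'
import numpy as np
for a in range(-30,211,30):
    print(a,[[round(float(.059*(np.cos(np.radians(a+7.5*k))-np.cos(np.radians(a)))/.25),3),round(float(.059*(np.sin(np.radians(a+7.5*k))-np.sin(np.radians(a)))/.25),3),0] for k in(1,2,3,4)])
E
python3 -m crank '{"linear":[[0.012,0.027,0],[0.021,0.056,0],[0.027,0.086,0],[0.030,0.117,0]],"delta_rot":[[0,0,0.25],[0,0,0.5],[0,0,0.75],[0,0,1]],"fingers":[-1,-1,-1,-1]}'
```

```text
-30 [[0.014, 0.028, 0], [0.024, 0.057, 0], [0.03, 0.087, 0], [0.032, 0.118, 0]]
0 [[-0.002, 0.031, 0], [-0.008, 0.061, 0], [-0.018, 0.09, 0], [-0.032, 0.118, 0]]
30 [[-0.017, 0.026, 0], [-0.038, 0.049, 0], [-0.061, 0.069, 0], [-0.086, 0.086, 0]]
60 [[-0.028, 0.014, 0], [-0.057, 0.024, 0], [-0.087, 0.03, 0], [-0.118, 0.032, 0]]
90 [[-0.031, -0.002, 0], [-0.061, -0.008, 0], [-0.09, -0.018, 0], [-0.118, -0.032, 0]]
120 [[-0.026, -0.017, 0], [-0.049, -0.038, 0], [-0.069, -0.061, 0], [-0.086, -0.086, 0]]
150 [[-0.014, -0.028, 0], [-0.024, -0.057, 0], [-0.03, -0.087, 0], [-0.032, -0.118, 0]]
180 [[0.002, -0.031, 0], [0.008, -0.061, 0], [0.018, -0.09, 0], [0.032, -0.118, 0]]
210 [[0.017, -0.026, 0], [0.038, -0.049, 0], [0.061, -0.069, 0], [0.086, -0.086, 0]]
clock: 4.0
position: [0.6388, 0.0168, 0.0603]
tool_rot: [3.141, -0.013, -0.002]
force: [43.1, -3.7, -30.7]
grip_width: -0.0004
finger_force: 20.7
```

```bash
python3 -m crank '{"linear":[[0.012,0.005,0]],"delta_rot":[[0,0,0]],"fingers":[-1]}'
python3 -m crank '{"linear":[[0.002,0.031,0],[-0.003,0.061,0],[-0.013,0.09,0],[-0.027,0.12,0]],"delta_rot":[[0,0,0.25],[0,0,0.5],[0,0,0.75],[0,0,1]],"fingers":[-1,-1,-1,-1]}'
python3 -c "
from h import *
f=grab_frame('scene');g=grab_frame('side')
cv2.imwrite('pics/c1.png',np.hstack([cv2.resize(i,(400,400),interpolation=cv2.INTER_CUBIC) for i in (f['image'][170:270,180:280],g['image'][165:265,225:325])])[:,:,::-1]); print(observe()['force'],observe()['position'])"
```

```text
clock: 4.1
position: [0.6395, 0.0197, 0.0602]
tool_rot: [-3.14, -0.008, -0.001]
force: [13.5, -0.8, -5.0]
grip_width: -0.0
finger_force: 6.8
clock: 4.5
position: [0.6324, 0.0516, 0.0603]
tool_rot: [3.141, -0.009, 0.524]
force: [19.4, 9.7, -10.1]
grip_width: 0.0002
finger_force: 10.8
[19.31940971 11.94927335 -8.23707725] [0.63164611 0.05275488 0.06025623]
```

View pics/c1.png

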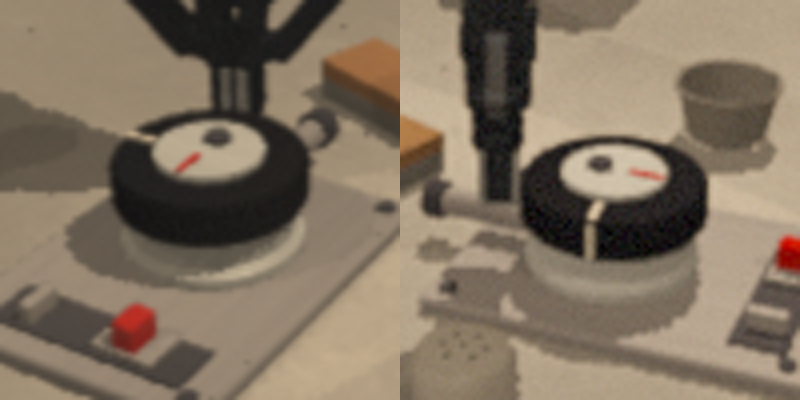

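The ring follows without obvious slip (line at scene (212,214), side (274,216)). Continuing the sweep.

```bash
python3 - <<'E'
from h import *
p=np.load("p.npy");c=np.array([.578,.0225,0])
for n,uv in(("scene",(212,214)),("side",(274,215.75))):
    f=grab_frame(n);v=pix2(f,uv,.06)-c;print(np.hypot(*v[:2]),(np.arctan2(v[1],v[0])-p[2]-np.pi)%(2*np.pi))
E
python3 -m crank '{"linear":[[-0.016,0.027,0],[-0.036,0.05,0],[-0.059,0.070,0],[-0.084,0.087,0]],"delta_rot":[[0,0,0.25],[0,0,0.5],[0,0,0.75],[0,0,1]],"fingers":[-1,-1,-1,-1]}'
python3 -m crank '{"linear":[[-0.028,0.014,0],[-0.057,0.024,0],[-0.087,0.03,0],[-0.118,0.032,0]],"delta_rot":[[0,0,0.25],[0,0,0.5],[0,0,0.75],[0,0,1]],"fingers":[-1,-1,-1,-1]}'
```

```text
0.042138182877500874 5.737810996586978
0.02984615378775944 4.775495748003136
clock: 5.1
position: [0.6099, 0.0752, 0.0602]
tool_rot: [3.139, -0.008, 1.049]
force: [11.8, 15.8, -4.6]
grip_width: -0.0001
finger_force: 10.1
clock: 5.5
position: [0.5788, 0.0838, 0.0601]
tool_rot: [3.139, -0.006, 1.573]
force: [1.4, 19.6, 1.1]
grip_width: 0.0001
finger_force: 9.8
```

```bash
python3 -m crank '{"linear":[[-0.031,-0.002,0],[-0.061,-0.008,0],[-0.09,-0.018,0],[-0.118,-0.032,0]],"delta_rot":[[0,0,0.25],[0,0,0.5],[0,0,0.75],[0,0,1]],"fingers":[-1,-1,-1,-1]}'
python3 -m crank '{"linear":[[-0.026,-0.017,0],[-0.049,-0.038,0],[-0.069,-0.061,0],[-0.086,-0.086,0]],"delta_rot":[[0,0,0.25],[0,0,0.5],[0,0,0.75],[0,0,1]],"fingers":[-1,-1,-1,-1]}'
```

```text
clock: 5.9
position: [0.5478, 0.0752, 0.0599]
tool_rot: [3.139, -0.004, 2.097]
force: [-10.6, 17.7, 8.4]
grip_width: -0.0002
finger_force: 10.0
clock: 6.3
position: [0.5253, 0.0517, 0.0595]
tool_rot: [3.141, -0.003, 2.62]
force: [-13.4, 8.6, 9.9]
grip_width: -0.0004
finger_force: 7.8
```

```bash
python3 -m crank '{"linear":[[-0.014,-0.028,0],[-0.024,-0.057,0],[-0.03,-0.087,0],[-0.032,-0.118,0]],"delta_rot":[[0,0,0.25],[0,0,0.5],[0,0,0.75],[0,0,1]],"fingers":[-1,-1,-1,-1]}'
python3 -m crank '{"linear":[[0.004,-0.031,0],[0.010,-0.061,0],[0.020,-0.09,0],[0.034,-0.119,0]],"delta_rot":[[0,0,0.25],[0,0,0.5],[0,0,0.75],[0,0,1]],"fingers":[-1,-1,-1,-1]}'
python3 -c "
from h import *
print(observe()['qpos'][6]);f=grab_frame('scene');g=grab_frame('side')
cv2.imwrite('pics/c2.png',np.hstack([cv2.resize(i,(400,400),interpolation=cv2.INTER_CUBIC) for i in (f['image'][170:270,180:280],g['image'][165:265,225:325])])[:,:,::-1])"
```

```text
clock: 6.7
position: [0.518, 0.02, 0.0592]
tool_rot: [-3.141, -0.002, 3.141]
force: [-4.9, 2.2, 2.6]
grip_width: 0.0001
finger_force: 2.1
clock: 7.1
position: [0.5276, -0.0102, 0.0592]
tool_rot: [-3.142, -0.001, -2.619]
force: [0.1, -0.3, -0.2]
grip_width: 0.0001
finger_force: 0.0
1.181279663717016
```

View pics/c2.png

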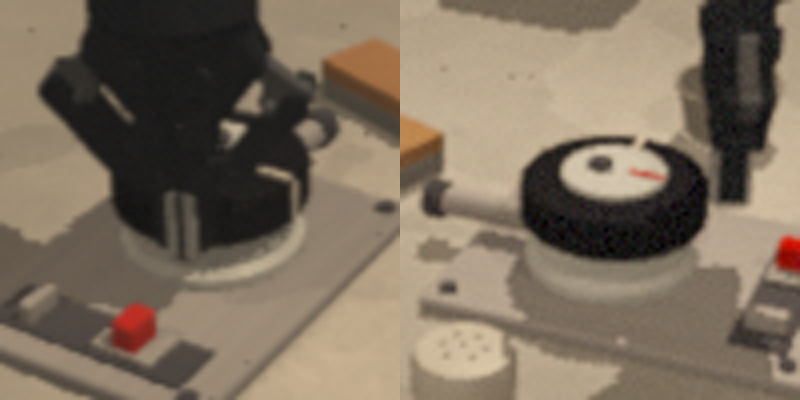

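```bash
cat > ln.py <<'E'
from h import *
import sys
p=np.load("p.npy");c=np.array([.578,.0222,0])
def line(n,uv):
    f=grab_frame(n);v=pix2(f,uv,.06)-c;print(n,np.hypot(*v[:2]),(np.arctan2(v[1],v[0])-p[2]-np.pi)%(2*np.pi))
E
python3 -c "
from ln import *
line('scene',(252.5,213.5));line('side',(285.25,199.25))"
```

```text
scene 0.04593239278677662 1.6693185948405347
side 0.04866372546043087 1.605455365584687
```

Joint is at about 7.92 (first meeting passed), so 266° remain. I'll re-press and go on to φ=270.

```bash
python3 -m crank '{"linear":[[0.014,0.008,0],[0.014,0.008,0]],"delta_rot":[[0,0,0],[0,0,0]],"fingers":[-1,-1]}'
python3 -m crank '{"linear":[[0.017,-0.026,0],[0.038,-0.049,0],[0.061,-0.069,0],[0.086,-0.084,0]],"delta_rot":[[0,0,0.25],[0,0,0.5],[0,0,0.75],[0,0,1]],"fingers":[-1,-1,-1,-1]}'
python3 -c "
from h import *
print(observe()['qpos'])"
```

```text
clock: 7.5
position: [0.5279, -0.0095, 0.0586]
tool_rot: [-3.14, -0.009, -2.628]
force: [-21.6, -12.8, 14.9]
grip_width: 0.0001
finger_force: 12.8
clock: 7.9
position: [0.5512, -0.0308, 0.0587]
tool_rot: [3.141, -0.006, -2.099]
force: [-8.2, -11.5, 2.8]
grip_width: 0.0001
finger_force: 6.9
[ 0.63665147  0.93290445 -1.03952389  1.88450244  1.00391318  0.9690429
  1.7264776 ]
```

```bash
python3 -m crank '{"linear":[[0.028,-0.013,0],[0.057,-0.022,0],[0.087,-0.027,0],[0.118,-0.029,0]],"delta_rot":[[0,0,0.25],[0,0,0.5],[0,0,0.75],[0,0,1]],"fingers":[-1,-1,-1,-1]}'
python3 -m crank '{"linear":[[0,-0.1,0],[0,-0.1,0.3],[0,-0.1,0.3],[0,-0.1,0.3]],"delta_rot":[[0,0,0],[0,0,0],[0,0,0],[0,0,0]],"fingers":[-1,-1,-1,-1]}'
python3 -c "
from h import *
print(observe()['qpos']);f=grab_frame('scene');g=grab_frame('side')
cv2.imwrite('pics/c3.png',np.hstack([cv2.resize(i,(400,400),interpolation=cv2.INTER_CUBIC) for i in (f['image'][170:270,180:280],g['image'][165:265,225:325])])[:,:,::-1])"
```

```text
clock: 8.3
position: [0.5819, -0.0376, 0.0588]
tool_rot: [3.14, -0.004, -1.576]
force: [-1.9, -7.0, -2.9]
grip_width: 0.0
finger_force: 3.4
clock: 8.7
position: [0.5835, -0.0601, 0.1376]
tool_rot: [-3.137, -0.0, -1.58]
force: [0.3, 0.4, -0.9]
grip_width: 0.0004
finger_force: 0.0
[ 0.74305728  0.91304552 -1.19838514  1.7627204   0.93745694  1.15724093
  2.37704943]
```

View pics/c3.png

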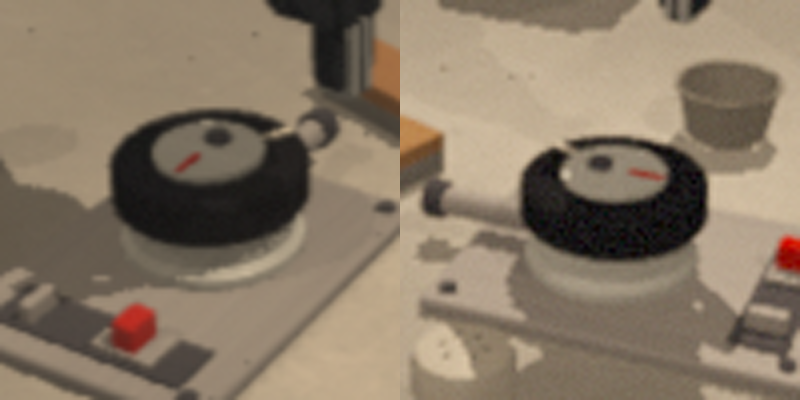

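```bash
python3 -c "
from ln import *
line('scene',(254.5,201.25));line('side',(265,201.25))"
for i in 1 2 3 4 5 6 7 8; do python3 -m crank '{"linear":[[0,0,0],[0,0,0],[0,0,0],[0,0,0]],"delta_rot":[[0,0,-0.28],[0,0,-0.56],[0,0,-0.84],[0,0,-1]],"fingers":[-1,-1,-1,-1]}' | grep tool_rot; done
python3 -m crank '{"linear":[[0.17,0.15,0],[0.34,0.33,0],[0.34,0.33,0],[0.34,0.33,0]],"delta_rot":[[0,0,-0.28],[0,0,-0.56],[0,0,-0.84],[0,0,-1]],"fingers":[-1,-1,-1,-1]}'
python3 -c "
from h import *
print(observe()['qpos'])"
```

```text
scene 0.05312234470642745 2.6851268816816267
side 0.045156953322826855 2.6226947776024265
tool_rot: [3.141, -0.001, -2.107]
tool_rot: [3.141, -0.001, -2.631]
tool_rot: [-3.142, -0.001, 3.129]
tool_rot: [-3.141, -0.001, 2.605]
tool_rot: [-3.14, -0.001, 2.082]
tool_rot: [-3.14, 0.0, 1.558]
tool_rot: [-3.141, 0.001, 1.035]
tool_rot: [-3.141, 0.001, 0.511]
clock: 12.5
position: [0.6681, 0.0254, 0.1328]
tool_rot: [-3.141, 0.001, -0.009]
force: [-1.1, 0.6, -0.2]
grip_width: 0.0
finger_force: 0.0
[-0.05623411  0.71820839 -0.11063086  1.56326564  0.09423054  0.86604594
 -1.78057997]
```

Joint is at about 8.94, so 208° remain. Second sweep runs from φ=0.

```bash
python3 -m crank '{"linear":[[0,-0.010,-0.15],[0,-0.010,-0.295],[0,-0.010,-0.295],[0,-0.010,-0.295]],"delta_rot":[[0,0,0],[0,0,0],[0,0,0],[0,0,0]],"fingers":[-1,-1,-1,-1]}'
python3 -m crank '{"linear":[[-0.06,0,0],[-0.11,0,0],[-0.124,0,0],[-0.124,0,0]],"delta_rot":[[0,0,0],[0,0,0],[0,0,0],[0,0,0]],"fingers":[-1,-1,-1,-1]}'
```

```text
clock: 12.9
position: [0.6669, 0.0192, 0.0604]
tool_rot: [3.141, 0.002, -0.006]
force: [0.4, 0.6, 1.0]
grip_width: -0.0001
finger_force: 0.0
clock: 13.3
position: [0.6395, 0.0189, 0.0635]
tool_rot: [-3.141, -0.008, -0.007]
force: [13.3, -0.6, -6.2]
grip_width: 0.0001
finger_force: 6.6
```

```bash
python3 -m crank '{"linear":[[-0.002,0.035,0],[-0.008,0.069,0],[-0.018,0.1,0],[-0.032,0.128,0]],"delta_rot":[[0,0,0.25],[0,0,0.5],[0,0,0.75],[0,0,1]],"fingers":[-1,-1,-1,-1]}'
python3 -m crank '{"linear":[[-0.017,0.026,0],[-0.038,0.049,0],[-0.061,0.069,0],[-0.086,0.086,0]],"delta_rot":[[0,0,0.25],[0,0,0.5],[0,0,0.75],[0,0,1]],"fingers":[-1,-1,-1,-1]}'
```

```text
clock: 13.7
position: [0.6318, 0.0527, 0.0635]
tool_rot: [3.139, -0.008, 0.523]
force: [13.2, 6.4, -5.7]
grip_width: 0.0
finger_force: 7.0
clock: 14.1
position: [0.6096, 0.0754, 0.0635]
tool_rot: [3.137, -0.007, 1.047]
force: [7.0, 12.4, -4.1]
grip_width: 0.0001
finger_force: 7.0
```

```bash
python3 -m crank '{"linear":[[-0.028,0.014,0],[-0.057,0.024,0],[-0.087,0.03,0],[-0.118,0.032,0]],"delta_rot":[[0,0,0.25],[0,0,0.5],[0,0,0.75],[0,0,1]],"fingers":[-1,-1,-1,-1]}'
```

```text
clock: 14.5
position: [0.579, 0.0838, 0.0633]
tool_rot: [3.136, -0.004, 1.572]
force: [0.9, 13.7, 2.0]
grip_width: 0.0001
finger_force: 7.1
```

```bash
python3 -m crank '{"linear":[[-0.031,-0.002,0],[-0.061,-0.008,0],[-0.09,-0.018,0],[-0.118,-0.032,0]],"delta_rot":[[0,0,0.25],[0,0,0.5],[0,0,0.75],[0,0,1]],"fingers":[-1,-1,-1,-1]}'
python3 -m crank '{"linear":[[-0.025,-0.017,0],[-0.047,-0.038,0],[-0.067,-0.061,0],[-0.084,-0.087,0]],"delta_rot":[[0,0,0.25],[0,0,0.5],[0,0,0.75],[0,0,1]],"fingers":[-1,-1,-1,-1]}'
```

```text
clock: 14.9
position: [0.5485, 0.0756, 0.0631]
tool_rot: [3.137, -0.001, 2.095]
force: [-7.1, 14.7, 9.3]
grip_width: -0.0001
finger_force: 8.3
clock: 15.3
position: [0.5259, 0.0526, 0.0626]
tool_rot: [3.141, 0.0, 2.619]
force: [-16.1, 11.0, 11.5]
grip_width: 0.0001
finger_force: 9.6
```

```bash
python3 -m crank '{"linear":[[-0.012,-0.028,0],[-0.020,-0.057,0],[-0.025,-0.087,0],[-0.027,-0.118,0]],"delta_rot":[[0,0,0.25],[0,0,0.5],[0,0,0.75],[0,0,1]],"fingers":[-1,-1,-1,-1]}'
```

```text
clock: 15.7
position: [0.5183, 0.0208, 0.0619]
tool_rot: [-3.139, -0.002, 3.141]
force: [-16.4, 0.8, 10.7]
grip_width: -0.0002
finger_force: 8.7
```

```bash
python3 -m crank '{"linear":[[0.003,-0.031,0],[0.009,-0.061,0],[0.019,-0.092,0],[0.021,-0.097,0]],"delta_rot":[[0,0,0.25],[0,0,0.5],[0,0,0.75],[0,0,0.8]],"fingers":[-1,-1,-1,-1]}'
python3 -m crank '{"linear":[[-0.08,-0.033,0],[-0.08,-0.033,0.2],[-0.08,-0.033,0.35],[-0.08,-0.033,0.35]],"delta_rot":[[0,0,0],[0,0,0],[0,0,0],[0,0,0]],"fingers":[-1,-1,-1,-1]}'
python3 -m crank '{"linear":[[0,-0.2,0],[0,-0.4,0],[0,-0.6,0],[0,-0.6,0]],"delta_rot":[[0,0,0],[0,0,0],[0,0,0],[0,0,0]],"fingers":[-1,-1,-1,-1]}'
python3 -c "
from h import *
f=grab_frame('scene');g=grab_frame('side')
cv2.imwrite('pics/c4.png',np.hstack([cv2.resize(i,(400,400),interpolation=cv2.INTER_CUBIC) for i in (f['image'][170:270,180:280],g['image'][165:265,245:345])])[:,:,::-1])"
```

```text
clock: 16.1
position: [0.5252, -0.0056, 0.0617]
tool_rot: [-3.138, -0.002, -2.726]
force: [-10.6, -3.6, 7.2]
grip_width: -0.0
finger_force: 5.2
clock: 16.5
position: [0.5077, -0.0117, 0.1535]
tool_rot: [-3.136, 0.006, -2.73]
force: [-0.1, -0.5, -1.1]
grip_width: 0.0002
finger_force: 0.0
clock: 16.9
position: [0.5046, -0.169, 0.1483]
tool_rot: [-3.137, -0.002, -2.739]
force: [0.3, 1.9, -0.4]
grip_width: -0.0003
finger_force: 0.0
```

View pics/c4.png

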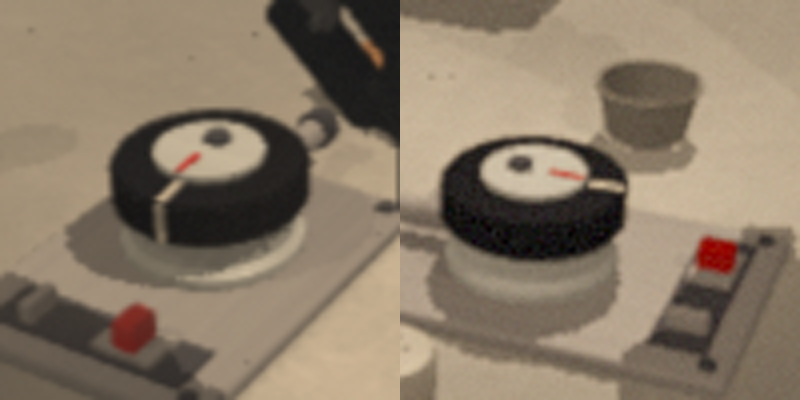

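The white line (scene (220,221), side (301,212)) sits at the pointer. Now to the right side of the tab, tool y along the push.

```bash
python3 -c "
from ln import *
line('scene',(220,220.75));line('side',(301.5,211.75))"
python3 -m crank '{"linear":[[-0.054,0.2,0],[-0.054,0.4,0],[-0.054,0.517,0],[-0.054,0.517,-0.15],[-0.054,0.517,-0.29]],"delta_rot":[[0,0,-0.25],[0,0,-0.49],[0,0,-0.49],[0,0,-0.49],[0,0,-0.49]],"fingers":[-1,-1,-1,-1,-1]}'
python3 -m crank '{"linear":[[0,0,0],[0,0,0]],"delta_rot":[[0,0,0],[0,0,0]],"fingers":[-1,-1]}'
```

```text
scene 0.048751111368585516 0.1266272918583322
side 0.049062188334551116 0.16184256259606045
clock: 17.6
position: [0.4923, -0.0298, 0.0756]
tool_rot: [-3.14, 0.002, -2.981]
force: [1.1, -1.1, -0.7]
grip_width: 0.0
finger_force: 0.0
clock: 17.8
position: [0.4918, -0.0308, 0.0764]
tool_rot: [3.141, -0.0, -2.983]
force: [1.2, -0.7, 0.0]
grip_width: 0.0003
finger_force: 0.0
```

```bash
python3 -c "
from ln import *
f=grab_frame('side')
for c_,n in red(f,(245,190,350,260)):
    v=pix2(f,c_,.064)-c; print(c_,n,'r',np.hypot(*v[:2]),'pointer ang',(np.arctan2(v[1],v[0])-p[2])%6.283-np.pi)"
python3 -m crank '{"linear":[[0,-0.036,0],[0,-0.036,-0.08],[0,-0.036,-0.16],[0,-0.036,-0.16]],"delta_rot":[[0,0,0],[0,0,0],[0,0,0],[0,0,0]],"fingers":[-1,-1,-1,-1]}'
python3 -m crank '{"linear":[[-0.002,0.014,0],[-0.004,0.028,0],[-0.004,0.028,0]],"delta_rot":[[0,0,0],[0,0,0],[0,0,0]],"fingers":[-1,-1,-1]}'
```

```text
[323.65217391 228.24637681] 69 r 0.11795556468744486 pointer ang -0.39298237255936286
clock: 18.25
position: [0.4913, -0.042, 0.0351]
tool_rot: [-3.141, -0.001, -2.986]
force: [0.4, 0.0, 0.4]
grip_width: 0.0001
finger_force: 0.0
clock: 18.55
position: [0.4911, -0.0335, 0.0366]
tool_rot: [-3.141, 0.001, -2.985]
force: [0.4, -0.1, -0.5]
grip_width: -0.0001
finger_force: 0.0
```

```bash
python3 -m crank '{"linear":[[-0.004,0.025,0],[-0.007,0.05,0],[-0.011,0.075,0],[-0.014,0.1,0],[-0.014,0.1,0]],"delta_rot":[[0,0,0],[0,0,0],[0,0,0],[0,0,0],[0,0,0]],"fingers":[-1,-1,-1,-1,-1]}'
python3 -m crank '{"linear":[[-0.003,0.02,0],[-0.003,0.02,0]],"delta_rot":[[0,0,0],[0,0,0]],"fingers":[-1,-1]}'
python3 -m crank '{"linear":[[-0.003,0.02,0],[-0.003,0.02,0]],"delta_rot":[[0,0,0],[0,0,0]],"fingers":[-1,-1]}'
```

```text
clock: 19.05
position: [0.4871, -0.0078, 0.0357]
tool_rot: [3.141, 0.0, -2.984]
force: [0.3, 0.4, 0.0]
grip_width: -0.0003
finger_force: 0.0
clock: 19.25
position: [0.4863, -0.0035, 0.0355]
tool_rot: [3.141, -0.0, -2.985]
force: [-0.1, -0.7, 0.1]
grip_width: -0.0
finger_force: 0.0
clock: 19.45
position: [0.4855, 0.0015, 0.0355]
tool_rot: [3.141, -0.0, -2.985]
force: [-1.1, 0.3, 0.6]
grip_width: -0.0
finger_force: 0.2
```

```bash
python3 -c "
from h import *
f=grab_frame('scene');g=grab_frame('side')
print(red(f,(160,190,260,280)),red(g,(245,190,350,270)))
cv2.imwrite('pics/c5.png',np.hstack([cv2.resize(i,(400,400),interpolation=cv2.INTER_CUBIC) for i in (f['image'][190:290,160:260],g['image'][165:265,255:355])])[:,:,::-1])"
```

```text
[(array([196.34782609, 247.39130435]), np.int32(46))] [(array([319.7195122 , 235.95121951]), np.int32(82))]
```

View pics/c5.png

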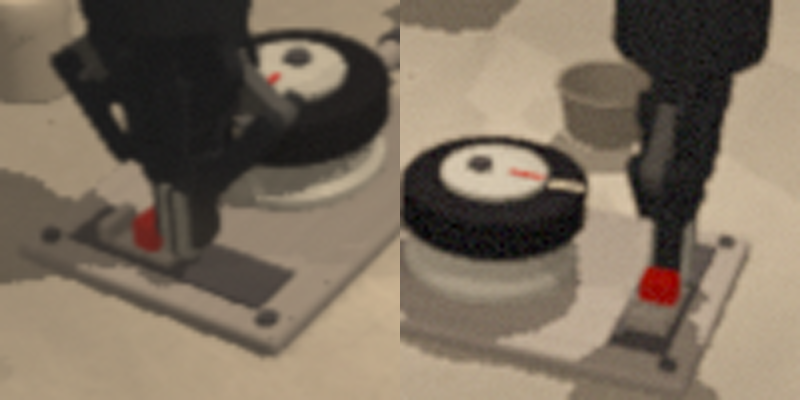

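The tab (side (320,236)) is moving with the finger and hasn't reached the grey lug yet. I keep pushing.

```bash
python3 -c "
from h import *
g=grab_frame('side');print(pix2(g,(319.7,235.95),.022)-pix2(g,(323.65,228.2),.022))"
python3 -m crank '{"linear":[[-0.004,0.03,0],[-0.004,0.03,0]],"delta_rot":[[0,0,0],[0,0,0]],"fingers":[-1,-1]}'
python3 -m crank '{"linear":[[-0.003,0.016,0],[-0.003,0.016,0]],"delta_rot":[[0,0,0],[0,0,0]],"fingers":[-1,-1]}'
```

```text
[-0.00503889  0.0325423   0.        ]
clock: 19.8
position: [0.4847, 0.0072, 0.0355]
tool_rot: [-3.138, -0.001, -2.986]
force: [1.6, -10.4, -0.1]
grip_width: -0.0002
finger_force: 5.4
clock: 20.0
position: [0.4844, 0.0081, 0.0354]
tool_rot: [-3.134, -0.001, -2.989]
force: [5.5, -29.8, 4.5]
grip_width: 0.0003
finger_force: 14.9
```

The tab is against the lug at 30 N. Hold briefly, retract and check.

```bash
python3 -m crank '{"linear":[[0,0,0],[0,0,0],[0,0,0]],"delta_rot":[[0,0,0],[0,0,0],[0,0,0]],"fingers":[-1,-1,-1]}'
python3 -m crank '{"linear":[[0.006,-0.06,0],[0.006,-0.08,0.1],[0.006,-0.08,0.4],[0.006,-0.08,0.6],[0.006,-0.08,0.6]],"delta_rot":[[0,0,0],[0,0,0],[0,0,0],[0,0,0],[0,0,0]],"fingers":[-1,-1,-1,-1,-1]}'
python3 -m crank '{"linear":[[0,-0.2,0],[0,-0.4,0],[0,-0.6,0],[0,-0.8,0],[0,-0.8,0]],"delta_rot":[[0,0,0],[0,0,0],[0,0,0],[0,0,0],[0,0,0]],"fingers":[-1,-1,-1,-1,-1]}'
python3 -c "
from h import *
f=grab_frame('scene');g=grab_frame('side')
for F,b,o in((f,(170,235,260,280),(213.1,251.5)),(g,(295,215,350,270),(323.65,228.2))):
    for c,n in red(F,b): print(c,n,np.linalg.norm(pix2(F,c,.022)-pix2(F,o,.022)))
cv2.imwrite('pics/c6.png',np.hstack([cv2.resize(i,(400,400),interpolation=cv2.INTER_CUBIC) for i in (f['image'][185:285,160:260],g['image'][180:280,245:345])])[:,:,::-1])"
```

```text
clock: 20.3
position: [0.4844, 0.0081, 0.0354]
tool_rot: [-3.134, -0.001, -2.989]
force: [5.4, -28.3, 5.0]
grip_width: 0.0
finger_force: 14.7
clock: 20.8
position: [0.486, -0.0064, 0.1889]
tool_rot: [-3.141, 0.003, -2.985]
force: [0.4, -0.4, -0.5]
grip_width: -0.0001
finger_force: 0.0
clock: 21.3
position: [0.4845, -0.2136, 0.1847]
tool_rot: [-3.141, -0.001, -2.994]
force: [-0.1, 1.5, -0.2]
grip_width: 0.0
finger_force: 0.0
[196.4494382  245.35955056] 89 0.03909149144860995
[318.8875 237.05  ] 80 0.03763083863313173
```

View pics/c6.png

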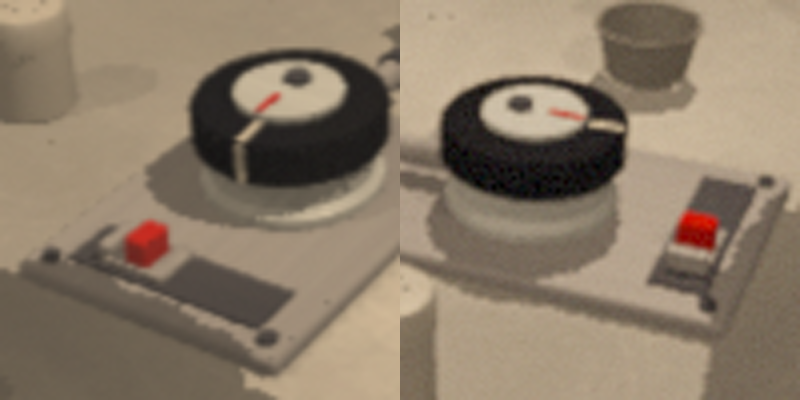

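The tab sits at the lug after travelling about 38 mm. The line is at the pointer, within about 0.15 rad, and the bystanders are unmoved. Handing in.

```bash
python3 -c "
from workcell import bot
print(bot.job_done())"
```

```text
the job is handed in; nothing more can be done
None
```

I turned the ring loose to the second meeting and left its line about 0.14 rad past the pointer (limit 0.35). I then pushed the tab home against its lug, left the shaker, cup and stone alone, and handed the job in at about 21 s; no verdict came back.

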